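# Trip-test the bench supply and restart the polisher

### The job

Do the routine trip test of the bench supply, using just the fingertips, with the fingers shut like one pushing finger: first stop the polisher by pressing the red button of its yellow starter box fully in, then press the round blue test button of the white supply unit until its black toggle drops to off (towards you). Push the toggle back over to on (away from you) until it stays, and last press the starter's green button fully in, so that the polisher is on again; then move clear. Trip the toggle only with the test button, never have the starter on while the supply is off, and do not shove the two boxes along or disturb the tools and parts lying round them: nothing is to be picked up.

Things in the scene. Friction and masses are not known exactly. Their poses are not given: they have to be found in the camera images.
- supply_unit: supply unit: grey box, white lid 130 mm deep, 200 wide, on a dark steel stand, 2.8 kg. The lid leans 15 degrees to the robot (far edge higher), its middle 88 mm above the bench. On it from left to right: two grey outlets, the black toggle, the blue test button. Loose, on rubber feet. Origin: middle of its foot on the bench; x front to back, y left, z up; yaw within 14 degrees.
- starter: starter of the polisher (the green bench motor with two wheels at the back): grey box, yellow lid 130 mm deep, 110 wide, same slope, height and stand, 2.4 kg; left or right of the supply unit. On it a green button (left) and a red one (right), 54 mm between centres. Loose, on rubber feet. Origin: middle of its foot on the bench; x front to back, y left, z up; yaw within 14 degrees.
- stop_top (a point): middle of the top of the red stop button, 27 mm across; moves with it. Raised, it stands 13 mm above the lid's face (8 mm above its metal collar), pressed 7 mm. Its z axis points square out of the panel (press along -z), its x axis up the slope, away from the robot
- stop_button (a joint): travel of the red button in m: 0 raised, 0.006 fully in. Linked to the green one by a rocking beam with a snap spring: as one goes in, the other comes out by as much; past half travel (3 mm) the pair snaps over by itself and stays. Takes 3 to 4 N to start, less further on. It starts raised
- start_top (a point): middle of the top of the starter's green start button, 27 mm across; the same as stop_top otherwise
- start_button (a joint): travel of the green button in m: 0 raised, 0.006 fully in (starter on). It starts fully in
- test_top (a point): middle of the top of the blue test button, 21 mm across; moves with it. Raised, it stands 10 mm above the lid's face, 6 mm above its black collar. Its z axis points square out of the panel (press along -z), its x axis up the slope, away from the robot
- test_button (a joint): travel of the test button in m: 0 raised, 0.006 fully in; springs back when let go. It pushes a crank on the toggle's shaft: after 2 to 3.5 mm the toggle trips and drops to off by itself. It takes about 5 N at most
- toggle_tip (a point): middle of the end of the black toggle, a flat handle 26 mm wide (along the panel's y), 7 thick. It is 42 mm from the hinge axis, which lies along the panel's y 10 mm beneath the lid's face. Off, the tip is 20 mm down the slope from the hinge, on, 20 mm up the slope; 27 mm above the face both times. Test button 62 mm to its right; 40 mm of clear lid in front of it
- toggle (a joint): angle of the toggle in rad: 0 off (leaning to the robot), 1.0 on (leaning away). It starts on. Over-centre spring: below about 0.7 it falls to off, above it snaps on and stays. Pushing it on takes about 1.5 N at the tip, 3 N half-way down
- red_screwdriver: bystander: small screwdriver with a red handle, lying flat, about 150 mm long; origin at its underside
- pliers: bystander: small pliers with light-blue handles, lying flat, 123 x 58 x 9 mm; origin at its underside
- screw_tin: bystander: round white screw-lid tin, 57 mm across, 28 mm high; origin at its underside
- spectacles: bystander: folded spectacle frame with brown rims, 43 x 140 x 19 mm; origin at its underside
- tape_roll: bystander: small roll of blue tape lying flat, 37 mm across, 10 mm high; origin at its underside
- loupe: bystander: black eye loupe, 35 mm across, 30 mm high; origin at its underside

How it is judged:
By the outcome, as a careful person would: the job done as asked, in the order asked, and still so for the second after the job is handed in, with the robot touching nothing.
It also fails if it takes over 64 s, if anything falls off the work surface, if the arm or the gripper's body presses on something with over 40 N, if the wrist force passes 120 N, or if a joint passes its speed limit or range.

### The arm

A 6-joint arm with a two-finger parallel gripper is mounted at the origin on a cart in front of the work surface, level with it; the furniture and walls round the work are solid. World frame = base frame: x ahead of the robot, y to its left, z up, the work surface at z = 0. Lengths are in m, angles in rad, forces in N, time in s.
With the tool pointing down it reaches from about 0.375 to 0.9 m from the base axis. Payload 3.1 kg.
Tool frame: the origin (TCP) lies where the fingers leave the gripper's body, on its centre line; the fingertips stand 70 mm ahead of it and the grasp point (between the pads) lies 51 mm ahead of it; z points along the fingers, y is the line along which they close (so a half turn about z gives the same grasp; the last joint's range is limited). The gripper opens to 87 mm and grips with 3 to 60 N. Pads are 19 mm wide; open, the fingers measure 117 mm over their backs; the gripper's body (75 mm by 190 mm) begins 51 mm behind the grasp point.
Start: joints at [-1.302, 0.527, 1.433, -0, 1.181, -0.178], TCP at [0.271, -0.563, 0.292] pointing down, gripper open.
Joint ranges: [-3.08, 3.08], [-0.75, 2.2], [0.22, 2.44], [-1.43, 4.57], [0, 2.65], [-2.85, 2.85]. Speed limits (rad/s): [2.79, 2.79, 3.14, 3.14, 3.14, 3.14].

### API

Orientations are given as a unit quaternion [x, y, z, w].
In Python, from rig import robot gives the robot as it stands.
- The arm moves only by the tool send_rows, never from a script. Its argument "deltas" is text: rows parted by semicolons, each of 7 numbers parted by spaces: the shift along the tool's x, y, z in mm, then the turn, a rotation vector about the tool's x, y, z in degrees, then the opening, from 0 (shut) to 1 (fully open). A call has 1 to 10 rows; each row shifts and turns the commanded pose from where the row before left it, along the tool's axes as they then stand; what a row does not reach is not made up. A row lasts 1/8 s, in which the tool goes at most 62.5 mm and 10.7 degrees, less where a joint would pass 70% of its speed; a pose out of reach is approached as far as the arm can. A call is refused whole if a number of a shift passes 62.5 or a number of a turn 10.7, either way. A call with a gripper value outside its range is refused whole. The fingers move at their own pace and stop on an object; "newtons" is the grip in N (left out, the last holds). Time passes only in rows, so rows that do not move let the fingers close. It gives the time, the measured TCP pose, the force, the opening and the grip force at its end, in the units of the state.
- robot.get_obs(): the state, without advancing time (a new reading comes with each control period).
- robot.camera(name): name is "side" or "top"; returns a dict with "image" (400x640x3 uint8, red, green, blue), "depth" (400x640 float32, m along the optical axis (not along the pixel's ray), 0 where there is no reading), "fovy" (degrees; the focal length in pixels is half the picture's height over the tangent of half this angle, whatever the lens; pixels are square), "cx", "cy" (the principal point, pixels), "rvec" (rotation vector, rad) and "tvec" (3), from world to camera coordinates, as OpenCV has them. Camera axes: x right, y down, z forward; pixel columns grow to the right and rows downward; lengths in m; the calibration is good to about 2 mm. A picture is of the moment at which its call begins.
- robot.hand_in(): hands the job in; it is judged then, once.
Trained networks look in the newest picture that a camera, given by its name, has taken for a name from the list of things; names that differ only in an ending like _2 or _b are one class to them, and where a whole thing is asked for, a point or a joint stands for the part that bears it (a point fixed in the world has none). Each returns a list of dicts, best first, with "p" (0 to 1); they miss things now and then, are a little off and sometimes report something else, mostly with a low value. They report only what shows in the picture. A call takes as long as a camera call.
- robot.find_in(camera, thing): "box" ([left, top, right, bottom] in pixels, round what is visible of it).
- robot.cut_out(camera, thing): "region" (400x640 bool, what is visible of it) and "box" ([left, top, right, bottom] in pixels, round what is visible of it).
The state is a dict: "time": time; "q": joint angles; "joint_velocities": joint speeds; "joint_torque": joint torques, N m; "position": TCP position; "tool_rot": TCP orientation; "ft_force": force on the tool from outside, world axes, zero at the start; "moment": the same for the moment, N m; "grip_width": finger opening in m; "grip_force": force on a finger pad.
Only numpy, scipy, OpenCV 4.12 (cv2) and the standard library are available. Lean on these libraries where they do the work, as an engineer would, in place of code of your own. Each camera call takes 0.05 s, during which the arm holds its last target. There are 200 camera calls.

## Working session

There is one attempt and no reset: what is moved stays moved. The work goes in short steps, Python scripts to look and compute and a tool call to move; the robot and the scene stay as the last step left them, time stands still between calls to the robot, and variables do not carry over. Pictures are saved under pics/ and viewed, at most 10 in all, crops included, and the job is handed in when it is done.

Besides the shell and the picture viewer there is one more tool, called after ">>>" as name(argument=value, ...) on one line, values as JSON. send_rows: Moves the arm, as the interface text tells. Its arguments: {"type":"object","properties":{"deltas":{"type":"string"},"newtons":{"type":"number"}},"required":["deltas"]}

```bash
mkdir -p pics; ls; cat > h.py <<'E'
import numpy as np, cv2
from rig import robot
from scipy.spatial.transform import Rotation as R
def cam(n):
    c=robot.camera(n); c['f']=200/np.tan(np.radians(c['fovy'])/2)
    c['R']=cv2.Rodrigues(np.array(c['rvec'],float))[0]; c['t']=np.array(c['tvec'],float); return c
def world(c,uv,d=None):
    uv=np.atleast_2d(uv).astype(float)
    if d is None: d=c['depth'][uv[:,1].astype(int),uv[:,0].astype(int)]
    p=np.c_[(uv[:,0]-c['cx'])/c['f']*d,(uv[:,1]-c['cy'])/c['f']*d,d*np.ones(len(uv))]
    return (p-c['t'])@c['R']
def pix(c,P):
    p=np.atleast_2d(P)@c['R'].T+c['t']; return p[:,:2]/p[:,2:]*c['f']+[c['cx'],c['cy']]
E
python3 - <<'E'
from h import *
ims=[]
for n in ['top','side']:
    c=cam(n); cv2.imwrite(f'pics/{n}0.png',c['image'][:,:,::-1])
    print(n,c['fovy'],c['cx'],c['cy'],-c['R'].T@c['t'])
    for t in ['supply_unit','starter','stop_top','start_top','test_top','toggle_tip']:
        for r in robot.cut_out(n,t)[:2]:
            m=r['region']&(c['depth']>0); v,u=np.nonzero(m)
            if len(u)==0: print(t,'empty');continue
            w=world(c,np.c_[u,v]); print(t,round(r['p'],2),r['box'],len(u),np.round(np.median(w,0),4),np.round(w.max(0),3))
print(robot.get_obs())
E
```

```text
pics
top 46.91697707386801 320.7485412769806 198.63640547222565 [ 0.46323446 -0.14596007  1.7895295 ]
supply_unit 0.96 [329.9, 182.9, 389.9, 230.3] 2296 [ 0.5346 -0.2908  0.0866] [ 0.622 -0.184  0.125]
starter 0.57 [264.8, 187.1, 307.9, 230.2] 1401 [ 0.5125 -0.0174  0.0844] [0.605 0.065 0.114]
stop_top 0.55 [284.5, 207.3, 291.1, 213.5] 37 [ 0.5057 -0.0372  0.1025] [ 0.517 -0.026  0.111]
toggle_tip 0.39 [285.9, 209.5, 290.6, 213.3] 25 [ 0.5056 -0.0372  0.1019] [ 0.513 -0.026  0.108]
toggle_tip 0.17 [409.6, 187.0, 424.5, 200.6] 181 [ 0.5899 -0.5093  0.0271] [ 0.619 -0.482  0.038]
side 51.3553491999355 323.8017825372538 196.10100312751877 [0.10926549 0.86363228 0.5443692 ]
supply_unit 0.81 [308.1, 162.2, 370.9, 216.5] 2240 [ 0.5178 -0.224   0.0739] [ 0.693 -0.048  0.122]
starter 0.9 [272.9, 198.2, 345.8, 262.3] 2980 [0.4988 0.0272 0.0665] [0.658 0.063 0.106]
stop_top 0.48 [308.3, 205.4, 320.9, 210.1] 46 [ 0.5033 -0.0331  0.1008] [ 0.514 -0.024  0.106]
test_top 0.63 [314.1, 302.5, 333.2, 324.7] 165 [0.3624 0.2441 0.0125] [0.37  0.283 0.016]
toggle_tip 0.55 [334.9, 166.8, 341.3, 176.8] 40 [ 0.544  -0.2916  0.1087] [ 0.558 -0.282  0.122]
{'time': 0.7, 'q': array([-1.30151268e+00,  5.27453198e-01,  1.43267434e+00,  3.43390750e-05,
        1.18141487e+00, -1.78482057e-01]), 'joint_velocities': array([-0.00106796,  0.00086877, -0.00068832, -0.00059521,  0.00246157,
        0.001092  ]), 'joint_torque': array([ 8.93845445e-04, -4.39858747e+01, -1.76952535e+01,  6.34481362e-02,
        5.04694891e-02, -2.90572814e-05]), 'position': array([ 0.27063544, -0.56335203,  0.29228537]), 'tool_rot': array([9.75044188e-01, 2.22010878e-01, 1.70084414e-05, 2.43792273e-05]), 'ft_force': array([ 0.39287475,  0.67329544, -0.05472474]), 'moment': array([-0.01775364, -0.02845526,  0.01520182]), 'grip_force': 0.0, 'grip_width': 0.08698227043544411}
```

```bash
python3 - <<'E'
import cv2,numpy as np
a=cv2.imread('pics/top0.png')[165:245,245:405]; b=cv2.imread('pics/side0.png')[150:270,255:395]
a=cv2.resize(a,None,fx=5,fy=5,interpolation=cv2.INTER_CUBIC); cv2.imwrite('pics/a.png',a)
b=cv2.resize(b,None,fx=5,fy=5,interpolation=cv2.INTER_CUBIC); cv2.imwrite('pics/b.png',b)
E
```

```text
(no output)
```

View pics/a.png

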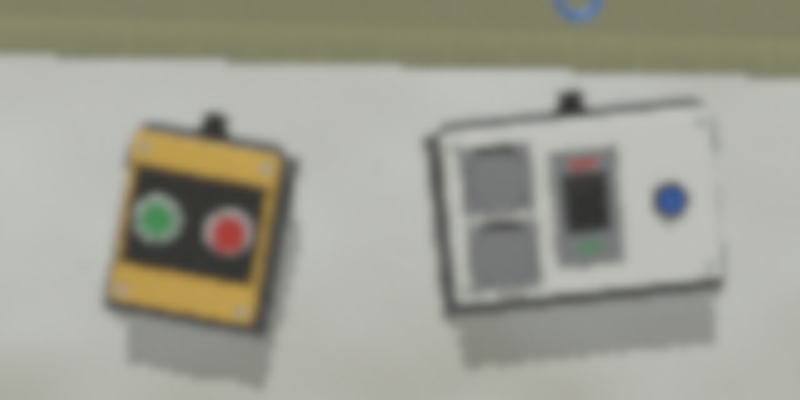

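View pics/b.png

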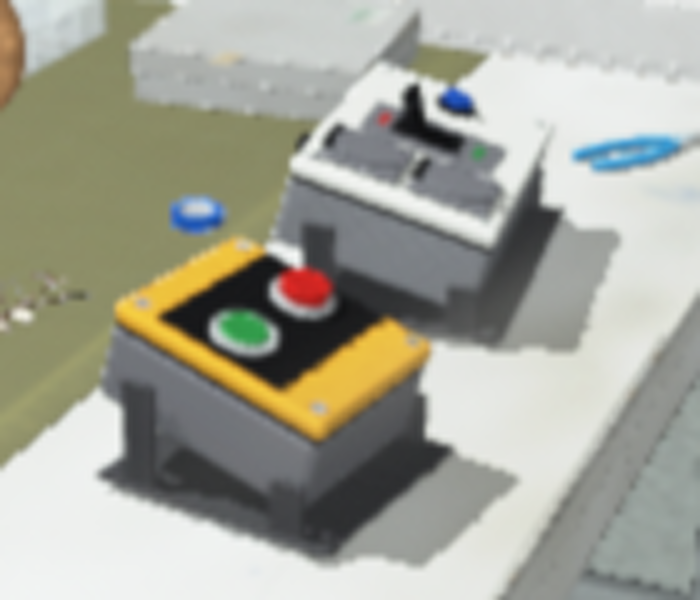

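View pics/top0.png

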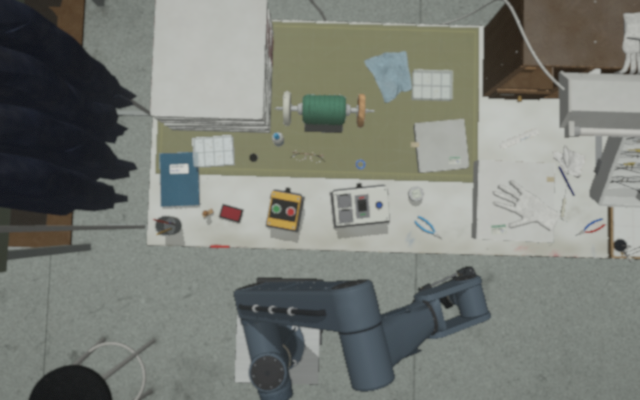

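The top crop shows the starter on the left, with green at about (276,209) and red at (291,212) in full-picture pixels. The supply is on the right, with blue at (379,205) and the toggle at (362,205). The side view confirms the toggle leans away. Next I'll triangulate.

```bash
cat > m.py <<'E'
from h import *
def cents(c,box):
    x0,y0,x1,y1=box; im=c['image'][y0:y1,x0:x1].astype(float); r,g,b=im[...,0],im[...,1],im[...,2]
    W={'red':np.clip(r-np.maximum(g,b)-60,0,80),'green':np.clip(g-np.maximum(r,b)-20,0,60),'blue':np.clip(b-np.maximum(r,g)-25,0,60)}
    out={}
    for k,w in W.items():
        n,l,s,_=cv2.connectedComponentsWithStats((w>0).astype(np.uint8))
        if n<2: continue
        i=1+np.argmax([w[l==j].sum() for j in range(1,n)]); w=w*(l==i); v,u=np.mgrid[y0:y1,x0:x1]
        out[k]=(np.array([(u*w).sum(),(v*w).sum()])/w.sum(),s[i,4])
    return out
def ray(c,uv):
    d=np.r_[(np.array(uv)-[c['cx'],c['cy']])/c['f'],1]@c['R']; return -c['R'].T@c['t'],d/np.linalg.norm(d)
def tri(rs):
    A=sum(np.eye(3)-np.outer(d,d) for o,d in rs); b=sum((np.eye(3)-np.outer(d,d))@o for o,d in rs); return np.linalg.solve(A,b)
E
python3 - <<'E'
from m import *
T=cam('top');S=cam('side')
B={'starter':([262,184,310,232],[270,195,348,265]),'supply':([352,180,392,232],[325,160,368,190])}
for n,(bt,bs) in B.items():
    a=cents(T,bt);b=cents(S,bs)
    for k in a:
        p=None
        if k in b:
            p=tri([ray(T,a[k][0]),ray(S,b[k][0])]); e=pix(T,p)[0]-a[k][0]
        print(n,k,a[k],b.get(k),p,world(T,a[k][0]))
# yaw & lid plane from depth points + top-view lid mask
for t,th in (('starter',None),('supply_unit',None)):
    T=cam('top') ; r=robot.cut_out('top',t)[0]; v,u=np.nonzero(r['region']&(T['depth']>0)); w=world(T,np.c_[u,v])
    k=w[:,2]>.06; w=w[k]
    A=np.c_[w[:,:2],np.ones(len(w))]; m=np.ones(len(w),bool)
    for _ in range(8):
        co=np.linalg.lstsq(A[m],w[m,2],rcond=None)[0]; m=abs(A@co-w[:,2])<.005
    n=np.r_[-co[:2],1];n/=np.linalg.norm(n); print(t,'slope',np.degrees(np.arccos(n[2])),'yaw by normal',np.degrees(np.arctan2(-n[1],-n[0])),m.mean())
    q=w[m]; print('rect',cv2.minAreaRect(q[:,:2].astype(np.float32)),'z at centre',co@np.r_[q[:,:2].mean(0),1])
E
```

```text
starter red (array([290.17335244, 211.5730659 ]), np.int32(29)) (array([315.53105518, 206.77187716]), np.int32(68)) [ 0.50383641 -0.03767704  0.10086325] [[ 0.50385964 -0.03737525  0.09546593]]
starter green (array([275.81803797, 208.55696203]), np.int32(40)) (array([303.41646091, 215.2218107 ]), np.int32(59)) [0.51337531 0.01550281 0.09755348] [[0.51311276 0.01460376 0.10706467]]
supply green (array([362.11111111, 214.        ]), np.int32(3)) (array([350.31081081, 180.12162162]), np.int32(5)) [ 0.50224654 -0.30297067  0.08523264] [[ 0.50256151 -0.30263896  0.0874789 ]]
supply blue (array([378.70343137, 204.65931373]), np.int32(20)) (array([345.8563886 , 169.43611404]), np.int32(23)) [ 0.53860551 -0.36190313  0.09683049] [[ 0.53819701 -0.3614438   0.10103884]]
starter slope 14.871635564759409 yaw by normal -8.045620628598853 0.6715063520871143
rect ((0.5088816285133362, -0.00993432104587555), (0.10965923219919205, 0.12526960670948029), 81.41887664794922) z at centre 0.08924953313795692
supply_unit slope 14.577291772331282 yaw by normal 13.187031467922871 0.6318181818181818
rect ((0.5334948301315308, -0.29784679412841797), (0.12614314258098602, 0.19936028122901917), 7.748631000518799) z at centre 0.08927808754514716
```

```bash
cat > g.py <<'E'
from h import *
def pan(yaw,tilt=15):
    a,t=np.radians([yaw,tilt]); px=np.array([np.cos(t)*np.cos(a),np.cos(t)*np.sin(a),np.sin(t)]); py=np.array([-np.sin(a),np.cos(a),0]); return px,py,np.cross(px,py)
def go(top,yaw,off=(0,0,0)):
    """tip to top+off in panel axes (m): prints turn (deg, tool) and then shift (mm, turned tool axes)"""
    px,py,n=pan(yaw); o=robot.get_obs(); M=np.c_[px,-py,-n]; Rc=R.from_quat(o['tool_rot'])
    tcp=np.array(top)+off[0]*px+off[1]*py+off[2]*n+.07*n
    print('turn',np.round((Rc.inv()*R.from_matrix(M)).as_rotvec(degrees=True),2),'shift',np.round(M.T@(tcp-o['position'])*1e3,1),'tcp',tcp.round(3),o['time'])
RED=[.5038,-.0377,.1009]; BLUE=[.5386,-.3619,.0968]
E
python3 -c "
from g import *
go(RED,-9,(0,0,.05))"
```

```text
turn [-4.54 14.54 34.46] shift [  93.5 -555.6  103.2] tcp [ 0.473 -0.033  0.217] 1.0
```

>>> send_rows(deltas="0 0 0 -1.1 3.6 8.6 0;0 0 0 -1.1 3.6 8.6 0;0 0 0 -1.1 3.6 8.6 0;0 0 0 -1.2 3.7 8.7 0", newtons=20)

```text
time: 1.5
position: [0.2706, -0.5636, 0.2924]
tool_rot: [0.988, -0.081, 0.131, 0.01]
ft_force: [-0.1, -0.2, -0.5]
grip_width: 0.055
grip_force: 0.0
```

>>> send_rows(deltas="9 -46 5 0 0 0 0;9 -46 5 0 0 0 0;9 -46 5 0 0 0 0;9 -46 5 0 0 0 0;9 -46 5 0 0 0 0;9 -46 5 0 0 0 0;9 -46 5 0 0 0 0;9 -46 5 0 0 0 0;9 -46 5 0 0 0 0;9 -46 5 0 0 0 0")

```text
time: 2.75
position: [0.4422, -0.1235, 0.2675]
tool_rot: [0.988, -0.078, 0.13, 0.01]
ft_force: [-0.1, -1.5, -1.0]
grip_width: 0.0005
grip_force: 0.0
```

```bash
python3 -c "
from g import *
go(RED,-9,(0,0,.05)); print(robot.get_obs()['grip_width'],robot.get_obs()['ft_force'])"
```

```text
turn [ 0.03  0.   -0.06] shift [  2.7 -94.4  53.2] tcp [ 0.473 -0.033  0.217] 2.75
0.0004681741187949519 [-0.14899378 -1.51462091 -0.98608688]
```

>>> send_rows(deltas="1 -32 0 0 0 0 0;1 -32 10 0 0 0 0;1 -31 20 0 0 0 0;0 0 30 0 0 0 0;0 0 28 0 0 0 0;0 0 0 0 0 0 0;0 0 0 0 0 0 0")

```text
time: 3.62
position: [0.4819, -0.0351, 0.1836]
tool_rot: [0.988, -0.078, 0.13, 0.01]
ft_force: [-0.4, -0.2, -0.3]
grip_width: 0.0002
grip_force: 0.0
```

```bash
python3 - <<'E'
from g import *
go(RED,-9)
S=cam('side');T=cam('top')
b=cv2.resize(S['image'][150:270,255:395,::-1],None,fx=4,fy=4,interpolation=cv2.INTER_CUBIC)
a=cv2.resize(T['image'][170:250,250:350,::-1],None,fx=4,fy=4,interpolation=cv2.INTER_CUBIC)
a=cv2.copyMakeBorder(a,0,480-320,0,0,cv2.BORDER_CONSTANT)
cv2.imwrite('pics/c.png',cv2.resize(np.hstack([b,a]),None,fx=.83,fy=.83))
E
```

```text
turn [ 0.01  0.03 -0.05] shift [-0.1 -0.8 15.6] tcp [ 0.486 -0.035  0.169] 3.625
```

View pics/c.png

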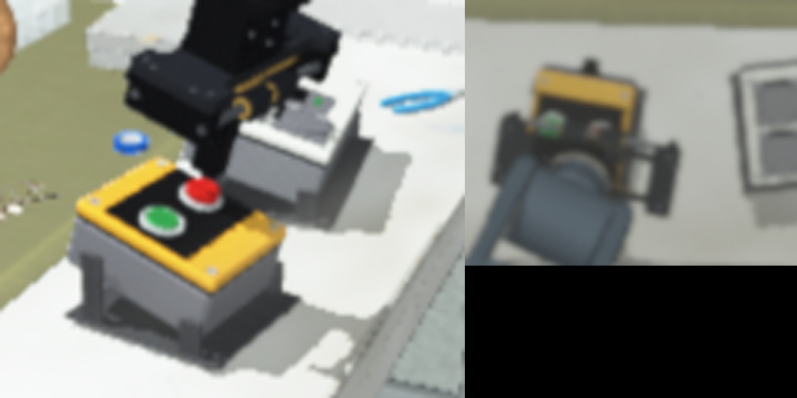

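The side view shows the shut fingertips about 15 mm above the red button (crop (205,172) over (203,188)), and the alignment is good. I'll press now.

>>> send_rows(deltas="0 -1 8 0 0 0 0;0 0 6 0 0 0 0;0 0 3 0 0 0 0;0 0 2 0 0 0 0;0 0 2 0 0 0 0;0 0 1 0 0 0 0;0 0 0 0 0 0 0")

```text
time: 4.6
position: [0.487, -0.0347, 0.1627]
tool_rot: [0.988, -0.078, 0.13, 0.01]
ft_force: [-4.8, -1.2, 14.3]
grip_width: 0.0005
grip_force: 7.1
```

>>> send_rows(deltas="0 0 -6 0 0 0 0;0 0 -20 0 0 0 0;0 0 -30 0 0 0 0;0 0 -20 0 0 0 0;0 30 0 0 0 0 0;0 50 0 0 0 0 0;0 50 0 0 0 0 0;0 0 0 0 0 0 0")

```text
time: 5.6
position: [0.4481, -0.1638, 0.2354]
tool_rot: [0.988, -0.081, 0.13, 0.011]
ft_force: [-0.4, -0.1, 0.7]
grip_width: 0.0005
grip_force: 0.0
```

```bash
python3 - <<'E'
from m import *; from g import *
S=cam('side');T=cam('top')
a=cents(T,[262,184,310,232]);b=cents(S,[270,195,348,265])
for k in ('red','green'): print(k,a[k],b[k],tri([ray(T,a[k][0]),ray(S,b[k][0])]))
go(BLUE,7,(0,0,.04))
E
```

```text
red (array([290.26644182, 211.20573356]), np.int32(23)) (array([315.26470588, 207.83476537]), np.int32(46)) [ 0.50498313 -0.03788417  0.09755102]
green (array([275.67711172, 208.90871935]), np.int32(44)) (array([303.71183206, 214.04661941]), np.int32(83)) [0.51218819 0.0157344  0.10111314]
turn [  4.09   0.13 -15.61] shift [ 28.2 211.4  40.5] tcp [ 0.51  -0.365  0.203] 5.7
```

The pair has snapped over: red is now lower in the side view and green is higher. On to the test button.

>>> send_rows(deltas="0 0 0 2 0 -7.8 0;0 0 0 2.1 0 -7.8 0;7 50 0 0 0 0 0;7 50 0 0 0 0 0;7 50 0 0 0 0 0;7 50 10 0 0 0 0;0 11 30 0 0 0 0;0 0 20 0 0 0 0;0 0 0 0 0 0 0;0 0 0 0 0 0 0")

```text
time: 6.95
position: [0.5161, -0.3628, 0.185]
tool_rot: [0.99, 0.062, 0.13, -0.008]
ft_force: [-0.7, 0.1, 1.0]
grip_width: 0.0001
grip_force: 0.0
```

```bash
python3 - <<'E'
from g import *
go(BLUE,7)
S=cam('side');T=cam('top')
b=cv2.resize(S['image'][130:220,290:390,::-1],None,fx=4,fy=4,interpolation=cv2.INTER_CUBIC)
a=cv2.resize(T['image'][170:260,320:420,::-1],None,fx=4,fy=4,interpolation=cv2.INTER_CUBIC)
cv2.imwrite('pics/d.png',np.hstack([b,a]))
E
```

```text
turn [-0.03  0.09  0.18] shift [-1.2  1.8 20.9] tcp [ 0.521 -0.364  0.164] 6.95
```

View pics/d.png

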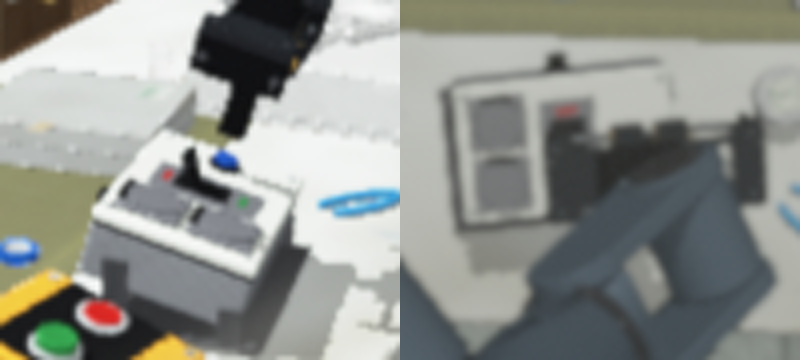

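The side view shows the fingertips about 21 mm out from the blue button along its normal (tip (233,135), button (225,160)), which fits the geometry. I'll press.

>>> send_rows(deltas="-1 2 10 0 0 0 0;0 0 8 0 0 0 0;0 0 3 0 0 0 0;0 0 2 0 0 0 0;0 0 2 0 0 0 0;0 0 1 0 0 0 0;0 0 0 0 0 0 0")

```text
time: 7.92
position: [0.5215, -0.3656, 0.1597]
tool_rot: [0.99, 0.061, 0.129, -0.008]
ft_force: [-4.4, 0.4, 5.8]
grip_width: 0.0006
grip_force: 3.7
```

```bash
python3 - <<'E'
from g import *
go(BLUE,7)
S=cam('side')
cv2.imwrite('pics/e.png',cv2.resize(S['image'][130:220,290:390,::-1],None,fx=5,fy=5,interpolation=cv2.INTER_CUBIC))
E
```

```text
turn [0.   0.1  0.11] shift [ 0.6 -1.6 -4.7] tcp [ 0.521 -0.364  0.164] 7.925
```

View pics/e.png

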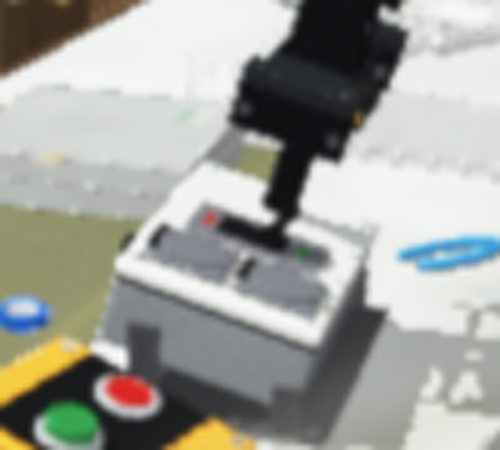

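The toggle now leans toward the robot (about (283,225) in the crop), so it has tripped. I'll retract, then measure the toggle's tip with the view clear.

>>> send_rows(deltas="0 0 -6 0 0 0 0;0 0 -20 0 0 0 0;0 0 -30 0 0 0 0;-40 0 -10 0 0 0 0;-40 0 0 0 0 0 0;0 0 0 0 0 0 0;0 0 0 0 0 0 0")

```text
time: 8.85
position: [0.4289, -0.378, 0.2033]
tool_rot: [0.99, 0.061, 0.13, -0.007]
ft_force: [-0.8, 0.2, 0.4]
grip_width: 0.0005
grip_force: 0.0
```

```bash
python3 - <<'E'
from m import *; from g import *
S=cam('side');T=cam('top')
b=cents(S,[325,160,368,190]); px,py,n=pan(7)
H=np.array(BLUE)-.010*n+.062*py   # face point above hinge if level with the test button
tip=H-.02*px+.027*n
print(b.get('blue'),'pred tip',tip,pix(S,tip)); go(tip,7)
im=cv2.resize(S['image'][140:215,300:385,::-1],None,fx=6,fy=6,interpolation=cv2.INTER_CUBIC)
for P,c in ((tip-.013*py,(0,0,255)),(tip+.013*py,(0,255,255)),(H,(255,0,255)),(np.array(BLUE),(0,255,0))):
    u=(pix(S,P)[0]-[300,140]+.5)*6; cv2.circle(im,tuple(int(x) for x in u),3,c,-1)
cv2.imwrite('pics/f.png',im)
E
```

```text
(array([345.63605442, 169.34353741]), np.int32(21)) pred tip [ 0.50750245 -0.30325269  0.10804436] [[348.96063831 173.01084388]]
turn [0.12 0.01 0.15] shift [ 59.1 -64.4  44.2] tcp [ 0.49  -0.305  0.176] 8.95
```

View pics/f.png

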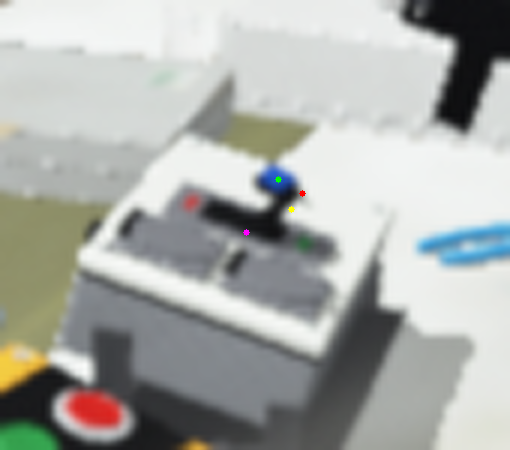

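The toggle is off: its stalk runs from (262,235) to the tip at (287,190), about 3–4 mm further up-slope than predicted. I'll correct by +3 mm and go down onto the clear lid in front of it.

>>> send_rows(deltas="0 -32 0 0 0 0 0;16 -32 0 0 0 0 0;16 0 10 0 0 0 0;0 0 20 0 0 0 0;0 0 15 0 0 0 0;0 0 8 0 0 0 0;0 0 4 0 0 0 0;0 0 0 0 0 0 0;0 0 0 0 0 0 0")

```text
time: 10.07
position: [0.4657, -0.3085, 0.1558]
tool_rot: [0.99, 0.061, 0.13, -0.007]
ft_force: [-0.2, 0.2, 0.1]
grip_width: 0.0004
grip_force: 0.0
```

```bash
python3 - <<'E'
from g import *
px,py,n=pan(7); H=np.array(BLUE)-.010*n+.062*py+.003*px
go(H,7,(-.0035,0,.014)); S=cam('side')
cv2.imwrite('pics/g.png',cv2.resize(S['image'][140:215,300:385,::-1],None,fx=6,fy=6,interpolation=cv2.INTER_CUBIC))
E
```

```text
turn [0.07 0.05 0.07] shift [47.9 -0.1  0.1] tcp [ 0.512 -0.303  0.168] 10.075
```

View pics/g.png

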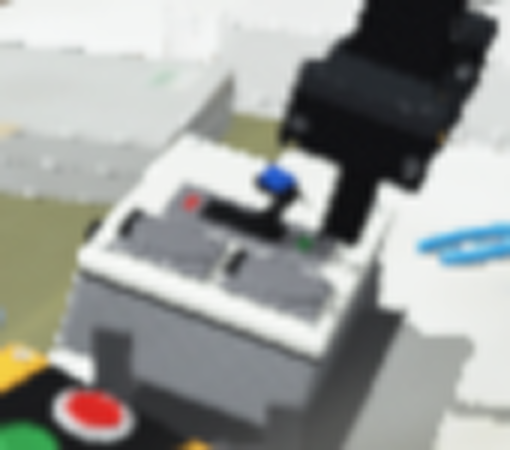

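The finger stands in front of the toggle, with its tip at (340,238), clear of it and just above the lid. I'll push up-slope.

>>> send_rows(deltas="8 0 0 0 0 0 0;8 0 0 0 0 0 0;7 0 0 0 0 0 0;6 0 0 0 0 0 0;5 0 0 0 0 0 0;5 0 0 0 0 0 0;4 0 0 0 0 0 0;3 0 0 0 0 0 0;2 0 0 0 0 0 0;0 0 0 0 0 0 0")

```text
time: 11.38
position: [0.5118, -0.3025, 0.1678]
tool_rot: [0.99, 0.061, 0.13, -0.008]
ft_force: [0.5, -0.3, -0.7]
grip_width: 0.0003
grip_force: 0.1
```

```bash
python3 - <<'E'
from g import *
px,py,n=pan(7); H=np.array(BLUE)-.010*n+.062*py+.003*px
go(H,7,(-.0035,0,.014)); S=cam('side')
cv2.imwrite('pics/i.png',cv2.resize(S['image'][140:215,300:385,::-1],None,fx=6,fy=6,interpolation=cv2.INTER_CUBIC))
E
```

```text
turn [0.03 0.07 0.1 ] shift [-0.2  0.3 -0.4] tcp [ 0.512 -0.303  0.168] 11.375
```

View pics/i.png

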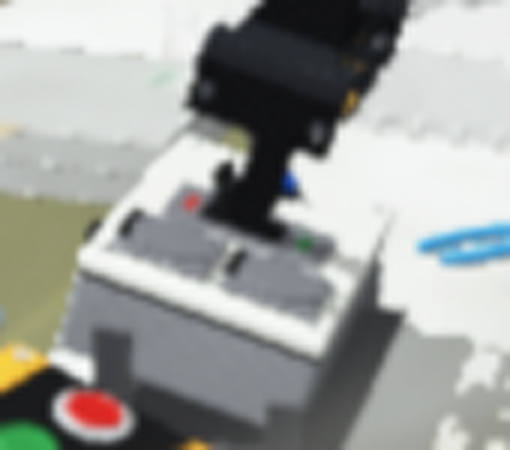

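The toggle tip now shows up-slope at (225,172), separate from the finger and with no force on it, so it has snapped on. I'll back off and check it against the starting picture by number.

>>> send_rows(deltas="-10 0 0 0 0 0 0;-12 0 0 0 0 0 0;-10 0 -20 0 0 0 0;-30 0 -40 0 0 0 0;-40 0 -20 0 0 0 0;0 0 0 0 0 0 0;0 0 0 0 0 0 0")

```text
time: 12.3
position: [0.3932, -0.3174, 0.2188]
tool_rot: [0.99, 0.061, 0.13, -0.007]
ft_force: [-0.3, -0.0, 0.1]
grip_width: 0.0004
grip_force: 0.0
```

```bash
python3 - <<'E'
from m import *; from g import *
S=cam('side'); a=cv2.imread('pics/side0.png')[...,::-1].astype(int)
f=cv2.imread('pics/f.png')
d=abs(S['image'].astype(int)-a).max(2); print('diff toggle area',d[162:185,325:360].max(),(d[162:185,325:360]>40).sum(), 'boxes',(d[162:216,308:371]>40).sum())
for r in robot.cut_out('side','toggle_tip')[:1]: print(r['p'],r['box'])
T=cam('top'); A=cents(T,[262,184,310,232]);b=cents(S,[270,195,348,265])
for k in ('red','green'): print(k,tri([ray(T,A[k][0]),ray(S,b[k][0])]))
GREEN=[.5125,.0158,.1010]
go(GREEN,-9,(0,0,.05))
E
```

```text
diff toggle area 9 0 boxes 51
red [ 0.50499013 -0.03791027  0.09750629]
green [0.51219812 0.01570458 0.10111397]
turn [-4.14  0.07 15.59] shift [  32.3 -347.2   10.2] tcp [0.482 0.021 0.217] 12.45
```

The toggle area matches the starting picture (max difference 9), so the supply is on again. Now the green button.

>>> send_rows(deltas="0 0 0 -2 0 7.8 0;0 0 0 -2.1 0 7.8 0;0 -50 0 0 0 0 0;0 -50 0 0 0 0 0;0 -50 0 0 0 0 0;0 -50 0 0 0 0 0;0 -50 0 0 0 0 0;16 -50 0 0 0 0 0;16 -47 5 0 0 0 0;0 0 5 0 0 0 0")

```text
time: 13.7
position: [0.4829, 0.0239, 0.2176]
tool_rot: [0.989, -0.074, 0.131, 0.01]
ft_force: [0.0, -0.7, 0.7]
grip_width: 0.0004
grip_force: 0.0
```

>>> send_rows(deltas="0 0 15 0 0 0 0;0 0 15 0 0 0 0;0 0 5 0 0 0 0;0 0 0 0 0 0 0;0 0 0 0 0 0 0")

```text
time: 14.32
position: [0.49, 0.0186, 0.1839]
tool_rot: [0.988, -0.078, 0.13, 0.01]
ft_force: [-0.1, -0.1, 0.5]
grip_width: 0.0001
grip_force: 0.0
```

```bash
python3 -c "
from g import *
go([.5125,.0158,.1010],-9)"
```

```text
turn [ 0.01  0.06 -0.08] shift [ 0.4 -0.8 15.9] tcp [0.495 0.019 0.169] 14.325
```

>>> send_rows(deltas="0 -1 8 0 0 0 0;0 0 6 0 0 0 0;0 0 3 0 0 0 0;0 0 2 0 0 0 0;0 0 2 0 0 0 0;0 0 1 0 0 0 0;0 0 0 0 0 0 0")

```text
time: 15.2
position: [0.4955, 0.0191, 0.163]
tool_rot: [0.988, -0.078, 0.13, 0.01]
ft_force: [-1.9, 0.6, 9.1]
grip_width: 0.0005
grip_force: 4.1
```

>>> send_rows(deltas="0 0 -6 0 0 0 0;0 0 -20 0 0 0 0;0 0 -40 0 0 0 0;-40 0 -40 0 0 0 0;-40 30 -20 0 0 0 0;0 50 -10 0 0 0 0;0 50 0 0 0 0 0;0 0 0 0 0 0 0;0 0 0 0 0 0 0")

```text
time: 16.32
position: [0.3638, -0.0913, 0.273]
tool_rot: [0.988, -0.079, 0.129, 0.01]
ft_force: [-0.3, 0.0, -1.0]
grip_width: 0.0002
grip_force: 0.0
```

```bash
python3 - <<'E'
from m import *
S=cam('side');T=cam('top'); a=cv2.imread('pics/side0.png')[...,::-1].astype(int)
d=abs(S['image'].astype(int)-a).max(2); print('toggle',d[162:185,325:360].max(),'starter',d[198:262,273:346].max(),(d[198:262,273:346]>40).sum())
A=cents(T,[262,184,310,232]);b=cents(S,[270,195,348,265])
for k in ('red','green'): print(k,b[k],tri([ray(T,A[k][0]),ray(S,b[k][0])]))
im=S['image'][140:270,255:395,::-1]; cv2.imwrite('pics/z.png',cv2.resize(im,None,fx=4,fy=4,interpolation=cv2.INTER_CUBIC))
E
```

```text
toggle 16 starter 16 0
red (array([315.55693398, 206.78644218]), np.int32(69)) [ 0.50382039 -0.03770227  0.10081767]
green (array([303.41430237, 215.20598523]), np.int32(60)) [0.51340691 0.0155087  0.0975953 ]
```

View pics/z.png

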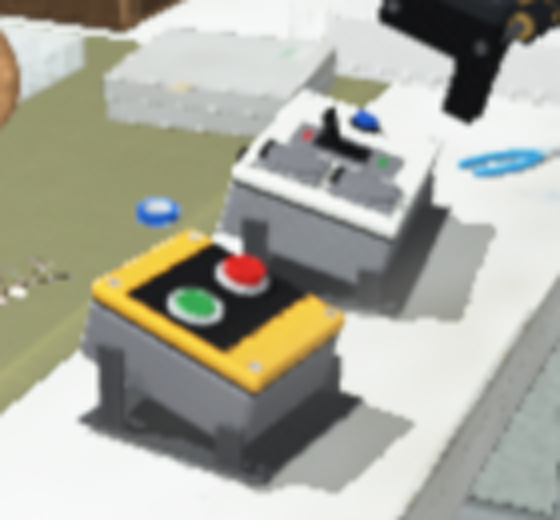

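The picture shows green in at (195,303), red raised at (243,268), the toggle leaning away at (330,125), the boxes unmoved and the arm clear. I'm handing in.

```bash
python3 -c "
from rig import robot
print(robot.hand_in())"
```

```text
the job is handed in; nothing more can be done
None
```

The trip test was done in the order asked and handed in at about 16 s: the toggle is back on, the green button is fully in so the polisher is on again, the boxes show no movement against the starting picture, and the arm is clear.

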